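Close a leaf drill jig and start its captive screw

ROBOT

A 6-joint arm with a two-finger parallel gripper is mounted at the origin on a cart in front of the work surface, level with it; the furniture and walls round the work are solid. World frame = base frame: x ahead of the robot, y to its left, z up, the work surface at z = 0. Lengths are in m, angles in rad, forces in N, time in s.
With the tool pointing down it reaches from about 0.35 to 0.875 m from the base axis. Payload 15.5 kg.
Tool frame: the origin (TCP) lies between the finger pads, 19 mm behind the fingertips; this is the grasp point; z points along the fingers, y is the line along which they close (so a half turn about z gives the same grasp; the last joint's range is limited). The gripper opens to 85 mm and grips with 20 to 120 N. Pads are 22 mm wide; open, the fingers measure 114 mm over their backs; the gripper's body (76 mm by 85 mm) begins 54 mm behind the grasp point. The pads swing forward as they close: fully open they stand 13 mm farther back than shut.
Start: joints at [1.028, 0.494, 1.345, -0, 1.302, -0.096], TCP at [0.271, 0.563, 0.25] pointing down, gripper open.
Joint ranges: [-2.91, 2.91], [-0.82, 2.16], [0.22, 2.67], [-1.22, 4.37], [0.12, 2.79], [-3.08, 3.08]. Speed limits (rad/s): [1.89, 1.89, 2.57, 3.01, 3.01, 3.01].

INTERFACE

Orientations are given as [roll, pitch, yaw] about the fixed x, y, z axes, in that order (R = Rz(yaw) Ry(pitch) Rx(roll)).
In Python, from station import bot, capture gives the robot as it stands.
- The arm moves only by the tool play_rows, never from a script. Its argument "deltas" is a list that holds one entry, the list of rows, each a list of 7 numbers: the shift along the tool's x, y, z in cm, then the turn, a rotation vector about the tool's x, y, z in rad, then the opening, from 0 (shut) to 1 (fully open). In form: [[[dx, dy, dz, wx, wy, wz, fingers], ...]]. A call has exactly 8 rows; each row is the pose to reach, as a shift and turn from the pose commanded when the call began, along the tool's axes at that moment; what a row does not reach only later rows make up. A row lasts 1/8 s, in which the tool goes at most 62.5 mm and 10.7 degrees, less where a joint would pass 70% of its speed; a pose out of reach is approached as far as the arm can. A call with a gripper value outside its range is refused whole. The fingers move at their own pace and stop on an object; "newtons" is the grip in N (left out, the last holds). Time passes only in rows, so rows that repeat a pose let the fingers close, or fill a call up. It gives the time, the measured TCP pose, the force, the opening and the grip force at its end, in the units of the state.
- bot.get_state(): the state, without advancing time (a new reading comes with each control period).
- capture(name): name is "scene" or "top"; returns a dict with "frame" (400x640x3 uint8, red, green, blue), "K" (3x3 intrinsics, pixels), "rvec" (rotation vector, rad) and "tvec" (3), from world to camera coordinates, as OpenCV has them. Camera axes: x right, y down, z forward; pixel columns grow to the right and rows downward; lengths in m; the calibration is good to about 2 mm. A picture is of the moment at which its call begins. There is no depth.
- bot.job_done(): hands the job in; it is judged then, once.
The state is a dict: "time_s": time; "joint_pos": joint angles; "joint_velocities": joint speeds; "joint_efforts": joint torques, N m; "ee_pos": TCP position; "tcp_rot": TCP orientation; "contact_force": force on the tool from outside, world axes, zero at the start; "moment": the same for the moment, N m; "width": finger opening in m; "finger_force": force on a finger pad.
Only numpy, scipy, OpenCV 4.12 (cv2) and the standard library are available. Lean on these libraries where they do the work, as an engineer would, in place of code of your own. Each camera call takes 0.05 s, during which the arm holds its last target. There are 200 camera calls.

TASK

A brass link blank lies ready in the drill jig: swing the jig's hinged leaf fully down over it by the thumb tab. Then start the captive square-head screw by feel so that it cannot cross-thread: turn it backward (anticlockwise from above) until you notice it drop down into its thread, stop there, and from the drop turn it forward (clockwise) one full turn. Finish while gripping the screw's square head between the fingers, still loose and not tightened (the blank is trued up later); leave the blank in its nest and the tin, gauge and loupe where they are.

Things in the scene. Friction and masses are not known exactly. Their poses are not given: they have to be found in the camera images.
- jig: Small leaf drill jig fixed on the bench: aluminium base plate 170 x 90 x 12 mm with a steel nest block, a round threaded boss under the screw and two hinge cheeks. Origin under the middle of the base at bench height; its x axis runs from the thumb tab to the hinge, z up. With the leaf shut the screw axis stands upright at x = -38 mm, y = 0 in this frame.
- leaf (a joint): Hinge of the steel leaf (guide plate 10 mm thick, 44 mm wide, two drill bushings) on a pin along the jig's y axis at the far end, jig x = +66 mm, 22 mm above the bench. 0 = fully down, level, top 42 mm above the bench; grows as the tab end lifts (rad). Stiff hinge: stays where it is left, closes under a push of 1 to 8 N on the tab.
- tab (a point): Middle of the top of the black ribbed rubber thumb tab at the leaf's free end, 143 mm from the hinge pin and 22 mm above the pin's plane when shut (then 44 mm above the bench, jig x = -77 mm); rubber pad 28 x 22 mm, its middle 39 mm from the screw axis.
- head_top (a point): Centre of the top of the screw's dark square head; z up along the screw, x and y square to the flats. Square 26 x 26 mm, 18 mm tall; a red paint line marks one flat and the top. Below it a round neck 25.6 mm wide, 4 mm tall, then a 16 mm shank. Leaf shut: this point is 88 mm minus the screw depth above the bench; within 50 mm beside the head nothing stands above 46 mm.
- screw_head: The square head (and neck) of the screw, the part to grip; its origin lies on the screw axis 88 mm below the top face; axes as head_top.
- screw_turn (a joint): Turn of the screw (rad): grows clockwise seen from above (forward), falls anticlockwise (backward). The zero is arbitrary, the start differs. Turns easily, stays where left. Right-hand thread, 6 mm a turn. When the leaf has just been shut the screw end only rests on top of the boss's thread; within about a quarter turn backward it runs off that thread's start and drops.
- screw_depth (a joint): How far the captive screw has slid down through the leaf (m); 0 = fully up. Slides freely by its own weight (0.23 kg) unless gripped. Leaf shut: it rests at 0.002 to 0.003, the drop takes it 6 mm lower, one forward turn 6 mm further; at 0.022 it is tight. Fingers that clasp the head with 1 to 2 mm of play in all can turn it while it stays free to drop.
- blank: Loose brass link blank, a round-ended bar 66 x 14 x 4 mm lying along the jig's y axis across the nest block between two low rails; origin under its middle, at jig x = +16 mm, 27 mm above the bench.
- parts_tin: Round grey metal tin, 51 mm wide and 20 mm high, beside the jig (loose bystander); origin under its middle.
- brass_gauge: Small brass slide gauge, 46 x 105 x 12 mm, lying beside the jig (loose bystander); origin under its middle.
- loupe: Small folding loupe, 25 x 30 x 13 mm, lying behind the jig (loose bystander); origin under its middle.
Mind the look-alikes: they are no part of the job. Of the things that look like the blank, the smallest one is meant.

How it is judged:
By the outcome, as a careful person would: the job done as asked, in the order asked, and still so for the second after the job is handed in, while the arm keeps its last pose, push and grip.
It also fails if it takes over 72 s, if anything falls off the work surface, if the arm or the gripper's body presses on something with over 40 N, if the wrist force passes 120 N, or if a joint passes its speed limit or range.

## Working session

There is one attempt and no reset: what is moved stays moved. The work goes in short steps, Python scripts to look and compute and a tool call to move; the robot and the scene stay as the last step left them, time stands still between calls to the robot, and variables do not carry over. Pictures are saved under pics/ and viewed, at most 10 in all, crops included, and the job is handed in when it is done.

Besides the shell and the picture viewer there is one more tool, called after ">>>" by a JSON object that holds its "op" and its "data". play_rows: Moves the arm, as the interface text tells. Its arguments: {"type":"object","properties":{"deltas":{"type":"array"},"newtons":{"type":"number"}},"required":["deltas"]}

```bash
mkdir -p pics; ls; cat > h.py <<'E'
import numpy as np, cv2
from station import bot, capture
def cam(n):
    c=capture(n); c['R']=cv2.Rodrigues(np.array(c['rvec'],float))[0]; c['t']=np.array(c['tvec'],float).ravel(); c['K']=np.array(c['K'],float); return c
def ray(c,u,v):
    d=c['R'].T@np.linalg.inv(c['K'])@np.array([u,v,1.]); return -c['R'].T@c['t'], d/np.linalg.norm(d)
def plane(c,u,v,z):
    o,d=ray(c,u,v); return o+d*(z-o[2])/d[2]
def two(c1,p1,c2,p2):
    o1,d1=ray(c1,*p1); o2,d2=ray(c2,*p2)
    s=np.linalg.lstsq(np.array([d1,-d2]).T,o2-o1,rcond=None)[0]
    a=o1+s[0]*d1;b=o2+s[1]*d2; return (a+b)/2,np.linalg.norm(a-b)
def proj(c,P):
    return cv2.projectPoints(np.array(P,float).reshape(-1,3),np.array(c['rvec'],float),c['t'],c['K'],None)[0].reshape(-1,2)
def save(n,f,im): cv2.imwrite(f'pics/{n}.png',cv2.cvtColor(im,cv2.COLOR_RGB2BGR)) if f is None else cv2.imwrite(f'pics/{n}.png',cv2.cvtColor(cv2.resize(im,None,fx=f,fy=f,interpolation=cv2.INTER_CUBIC),cv2.COLOR_RGB2BGR))
E
python3 - <<'E'
from h import *
import pickle
D={}
for n in('scene','top'):
    c=cam(n);D[n]=c;save(n+'0',None,c['frame']);print(n,-c['R'].T@c['t'],c['R'][2],c['K'][0])
pickle.dump(D,open('D0.pkl','wb'))
print(bot.get_state())
E
```

```text
pics
scene [ 0.12978089 -0.46317575  0.7505297 ] [ 0.54146142  0.33449714 -0.77131783] [480.2584671    0.         313.95471904]
top [ 0.41144153 -0.18667855  1.06729985] [ 0.18787887  0.02754575 -0.98180587] [495.82365979   0.         312.12122829]
{'time_s': 0.1, 'joint_pos': array([ 1.02749766e+00,  4.94120410e-01,  1.34604907e+00,  1.82738880e-05,
        1.30244178e+00, -9.54983065e-02]), 'joint_velocities': array([-0.00060767, -0.00166307, -0.00173182,  0.00073218, -0.00067597,
        0.00203019]), 'joint_efforts': array([ 2.53164297e-03, -8.83571291e+01, -3.84564006e+01, -3.70119892e-05,
        5.05454169e-03, -1.50910028e-04]), 'ee_pos': array([0.27046355, 0.56314445, 0.24946706]), 'tcp_rot': array([-3.14058037e+00, -1.14662166e-04,  2.69378738e+00]), 'contact_force': array([-0.23821688, -0.23945225, -0.29249423]), 'moment': array([-0.02097512,  0.03340571, -0.00982158]), 'finger_force': 0.0, 'width': 0.08567435381393211}
```

View pics/scene0.png

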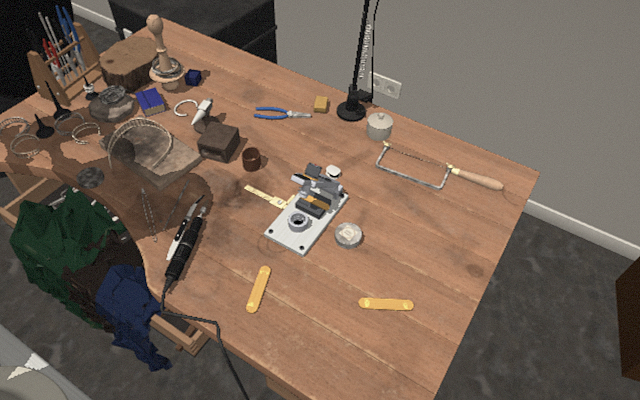

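View pics/top0.png

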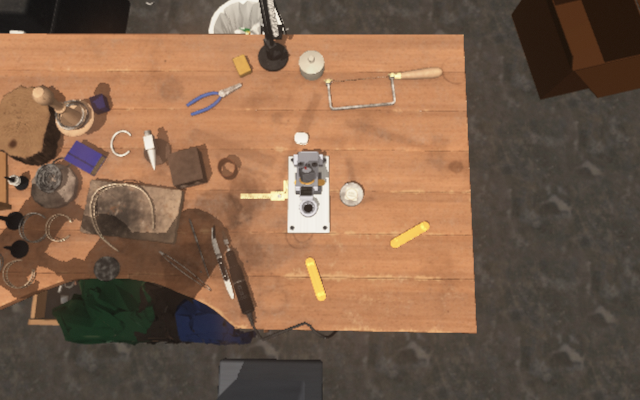

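```bash
python3 - <<'E'
from h import *
import pickle
D=pickle.load(open('D0.pkl','rb'))
a=D['scene']['frame'][155:260,240:370];b=D['top']['frame'][125:245,270:370]
a=cv2.resize(a,(390*1,315));b=cv2.resize(b,(400,480),interpolation=cv2.INTER_CUBIC)
a=cv2.resize(D['scene']['frame'][155:260,260:360],(400,420),interpolation=cv2.INTER_CUBIC)
im=np.zeros((480,800,3),np.uint8);im[:420,:400]=a;im[:,400:]=b
save('crop0',None,im)
for n in D:
    c=D[n]; print(n)
    g=c['frame'].astype(int)
    # base corners from bright plate mask
    hsv=cv2.cvtColor(c['frame'],cv2.COLOR_RGB2HSV)
    m=((hsv[...,1]<40)&(hsv[...,2]>140)).astype(np.uint8)
    m[:,:255]=0;m[:,352:]=0;m[:145]=0;m[260:]=0
    n_,l,s,ce=cv2.connectedComponentsWithStats(m)
    i=1+np.argmax(s[1:,4]);print(s[i],ce[i])
    r=cv2.minAreaRect(np.argwhere(l==i)[:,::-1].astype(np.float32)); bp=cv2.boxPoints(r);print(bp)
    h=cv2.convexHull(np.argwhere(l==i)[:,::-1].astype(np.int32));print(cv2.approxPolyDP(h,3,True).reshape(-1,2).tolist())
E
```

```text
scene
[ 264  191   84   65 1745] [298.43782235 226.25959885]
[[262.32712 234.17473]
 [312.95908 168.35316]
 [348.33456 195.56505]
 [297.7026  261.3866 ]]
[[347, 195], [302, 255], [264, 234], [300, 191]]
top
[ 288  152   42   81 2371] [307.79881906 197.66891607]
[[288. 152.]
 [329. 152.]
 [329. 232.]
 [288. 232.]]
[[328, 232], [288, 232], [289, 156], [317, 152], [328, 157]]
```

View pics/crop0.png

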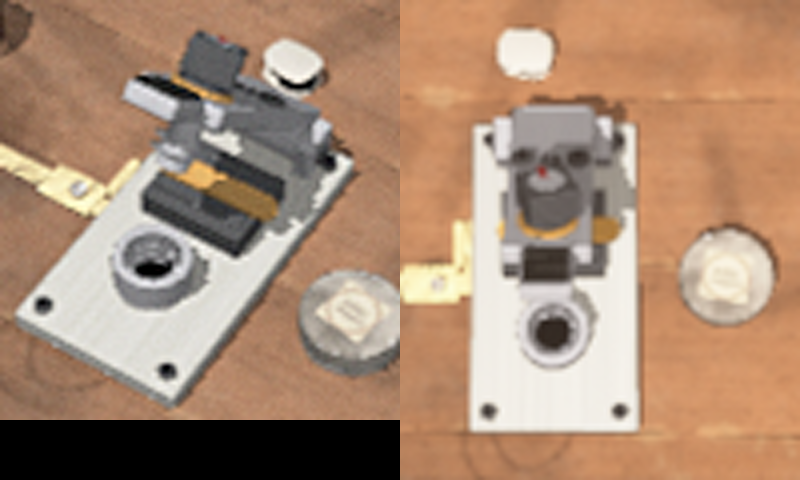

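```bash
python3 - <<'E'
from h import *
import pickle
D=pickle.load(open('D0.pkl','rb'));s,t=D['scene'],D['top']
for n,p in dict(NL=(264,234.5),NR=(303,255),FR=(347.5,195)).items(): print('s',n,plane(s,*p,.012))
for n,p in dict(NL=(287.7,232.5),NR=(329.2,232.5),FR=(329,156.5),FL=(288.7,156.5)).items(): print('t',n,plane(t,*p,.012))
for n,a,b in [('NR',(303,255),(329.2,232.5)),('NL',(264,234.5),(287.7,232.5)),('FR',(347.5,195),(329,156.5)),('boss',(298,219),(308.3,207.3)),('tab',(298.5,176),(306.7,191)),('screws0',(271,231),(292,228)),('scr1',(302,247.7),(325,228))]: print(n,two(s,a,t,b))
E
```

```text
s NL [ 0.52781087 -0.10882743  0.012     ]
s NR [ 0.53028512 -0.19539278  0.012     ]
s FR [ 0.69939621 -0.19044182  0.012     ]
t NL [ 0.53138381 -0.10598669  0.012     ]
t NR [ 0.5324139  -0.19472467  0.012     ]
t FR [ 0.70012087 -0.19293979  0.012     ]
t FL [ 0.69944733 -0.10419508  0.012     ]
NR (array([ 0.53253059, -0.19441807,  0.00842748]), np.float64(0.0008852616811593981))
NL (array([ 0.53212762, -0.10525022,  0.00424855]), np.float64(0.00039734379712902103))
FR (array([ 0.69885637, -0.19198432,  0.01382227]), np.float64(0.0023967383483697326))
boss (array([ 0.58323674, -0.14938549,  0.02918035]), np.float64(0.0011608347804665476))
tab (array([ 0.5946332 , -0.14743233,  0.13837864]), np.float64(0.0072205474820813634))
screws0 (array([ 0.54120664, -0.11514524,  0.01259537]), np.float64(0.0003298735756991904))
scr1 (array([ 0.54173256, -0.18561798,  0.01356259]), np.float64(0.00013708701591753791))
```

The jig sits at about (0.616, -0.149), yaw about 0.01. The leaf is about 44° open, with the tab at px (306.7,191) in top and (298.5,176) in scene. Its radius to the hinge is 145 mm, as expected. The two big yellow bars (top px 410,235 and 316,279) are look-alikes; the small brass bar under the leaf in the nest (scene px 308,202) is the blank. I'm moving over the jig with the fingers shut.

>>> {"op": "play_rows", "data": {"deltas": [[[-4.3, -3.5, 0, 0, 0, -0.06, 0], [-8.6, -7.1, 0, 0, 0, -0.12, 0], [-13, -10.7, 0, 0, 0, -0.18, 0], [-17.3, -14.2, 0, 0, 0, -0.24, 0], [-21.6, -17.8, 0, 0, 0, -0.3, 0], [-25.9, -21.3, 0, 0, 0, -0.36, 0], [-30.2, -24.9, 0, 0, 0, -0.42, 0], [-34.5, -28.4, 0, 0, 0, -0.459, 0]]], "newtons": 40}}

```text
time_s: 1.1
ee_pos: [0.459, 0.1562, 0.2499]
tcp_rot: [3.142, -0.0, -3.129]
contact_force: [-0.1, 0.5, 0.2]
width: 0.0003
finger_force: 0.0
```

>>> {"op": "play_rows", "data": {"deltas": [[[-2, -4.4, 0, 0, 0, 0, 0], [-4.1, -8.8, 0, 0, 0, 0, 0], [-6.2, -13.2, 0, 0, 0, 0, 0], [-8.3, -17.6, 1, 0, 0, 0, 0], [-10.4, -22, 2, 0, 0, 0, 0], [-12.5, -26.4, 3, 0, 0, 0, 0], [-14.3, -30.6, 5, 0, 0, 0, 0], [-14.3, -30.6, 5, 0, 0, 0, 0]]]}}

```text
time_s: 2.1
ee_pos: [0.6051, -0.1489, 0.1979]
tcp_rot: [3.141, -0.002, -3.133]
contact_force: [-0.5, 0.6, 0.1]
width: 0.0
finger_force: 0.0
```

```bash
python3 - <<'E'
from h import *
a=cam('scene');b=cam('top')
im=np.zeros((560,800,3),np.uint8)
im[:,:400]=cv2.resize(a['frame'][125:265,260:360],(400,560),interpolation=cv2.INTER_CUBIC)
im[:,400:]=cv2.resize(b['frame'][105:245,260:360],(400,560),interpolation=cv2.INTER_CUBIC)
save('hover',None,im)
s=bot.get_state();print(s['ee_pos'],s['tcp_rot'],s['contact_force'])
tip=s['ee_pos']-[0,0,.019]
for c in(a,b):print(proj(c,[tip]))
E
```

```text
[ 0.60462881 -0.1463623   0.1994521 ] [ 3.14098174e+00 -1.24772528e-03 -3.13113019e+00] [-0.55563164  0.64049818  0.13172601]
[[303.26215326 154.69566006]]
[[303.88349557 182.41775999]]
```

View pics/hover.png

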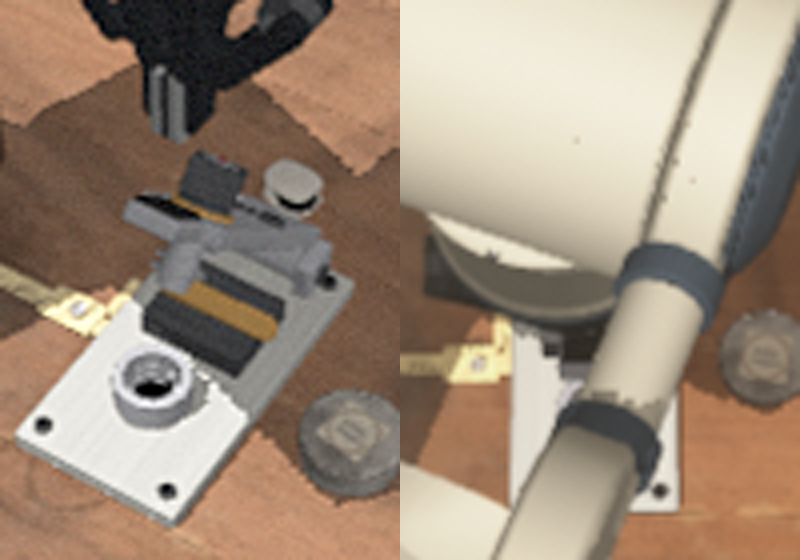

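>>> {"op": "play_rows", "data": {"deltas": [[[0, 0, 1.8, 0, 0, 0, 0], [0, 0, 3.6, 0, 0, 0, 0], [0.2, 0, 4.2, 0, 0, 0, 0], [0.6, 0, 4.7, 0, 0, 0, 0], [1.0, 0, 5.05, 0, 0, 0, 0], [1.35, 0, 5.4, 0, 0, 0, 0], [1.7, 0, 5.8, 0, 0, 0, 0], [2.05, 0, 6.2, 0, 0, 0, 0]]]}}

```text
time_s: 3.2
ee_pos: [0.5842, -0.1467, 0.1378]
tcp_rot: [-3.141, -0.0, -3.13]
contact_force: [-0.5, 1.0, 2.5]
width: -0.0003
finger_force: 1.0
```

```bash
python3 - <<'E'
from h import *
a=cam('scene')
save('push1',4,a['frame'][125:265,240:400])
s=bot.get_state();print(s['ee_pos'],s['tcp_rot'],s['contact_force'])
E
```

```text
[ 0.58364341 -0.1466564   0.13723446] [ 3.14145564e+00 -1.02454212e-03 -3.13049438e+00] [ 0.33782003 -0.39229043 -0.32163415]
```

View pics/push1.png

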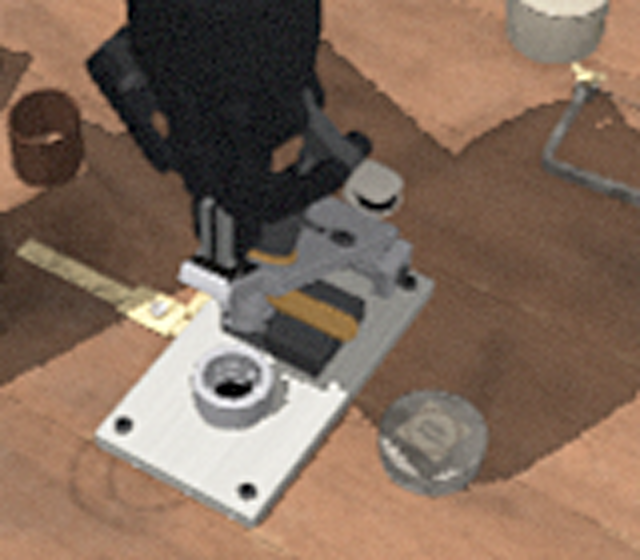

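>>> {"op": "play_rows", "data": {"deltas": [[[0.75, 0, 0.9, 0, 0, 0, 0], [1.35, 0, 1.7, 0, 0, 0, 0], [1.9, 0, 2.6, 0, 0, 0, 0], [2.4, 0, 3.5, 0, 0, 0, 0], [2.8, 0, 4.4, 0, 0, 0, 0], [3.2, 0, 5.4, 0, 0, 0, 0], [3.6, 0, 6.3, 0, 0, 0, 0], [4.0, 0, 7.1, 0, 0, 0, 0]]]}}

```text
time_s: 4.25
ee_pos: [0.5444, -0.1471, 0.0664]
tcp_rot: [-3.142, 0.0, -3.13]
contact_force: [1.5, 1.6, 2.6]
width: -0.0002
finger_force: 1.2
```

>>> {"op": "play_rows", "data": {"deltas": [[[0.1, 0, 0.2, 0, 0, 0, 0], [0.2, 0, 0.3, 0, 0, 0, 0], [0.2, 0, 0.4, 0, 0, 0, 0], [0.2, 0, 0.5, 0, 0, 0, 0], [0.2, 0, 0.5, 0, 0, 0, 0], [0.2, 0, 0.55, 0, 0, 0, 0], [0.2, 0, 0.6, 0, 0, 0, 0], [0.2, 0, 0.6, 0, 0, 0, 0]]]}}

```text
time_s: 5.25
ee_pos: [0.5424, -0.1471, 0.0623]
tcp_rot: [-3.141, 0.0, -3.13]
contact_force: [-8.0, 2.0, 29.8]
width: 0.0001
finger_force: 15.0
```

>>> {"op": "play_rows", "data": {"deltas": [[[0, 0, -3, 0, 0, 0, 0], [0, 0, -8, 0, 0, 0, 0], [0, 2, -13, 0, 0, 0, 0], [0, 7, -16, 0, 0, 0, 0.3], [0, 12, -16, 0, 0, 0, 0.5], [0, 17, -16, 0, 0, 0, 0.5], [0, 21, -16, 0, 0, 0, 0.5], [0, 21, -16, 0, 0, 0, 0.5]]]}}

```text
time_s: 6.25
ee_pos: [0.5397, 0.0653, 0.2209]
tcp_rot: [3.141, -0.0, -3.127]
contact_force: [-0.4, -1.0, -0.2]
width: 0.0428
finger_force: 0.0
```

```bash
python3 - <<'E'
from h import *
import pickle
a=cam('scene');b=cam('top');pickle.dump((a,b),open('D1.pkl','wb'))
im=np.zeros((560,800,3),np.uint8)
im[:,:400]=cv2.resize(a['frame'][180:250,280:330],(400,560),interpolation=cv2.INTER_CUBIC)
im[:,400:]=cv2.resize(b['frame'][160:230,285:335],(400,560),interpolation=cv2.INTER_CUBIC)
save('shut',None,im)
s=bot.get_state();print(s['ee_pos'],s['tcp_rot'],s['joint_pos'],s['width'])
E
```

```text
[0.54004688 0.06293653 0.2209273 ] [-3.14131769e+00 -2.60224135e-04 -3.12936900e+00] [ 6.33802141e-03  4.11953515e-01  1.58396579e+00 -3.03471488e-04
  1.14593197e+00 -1.57655687e+00] 0.04250363966773214
```

View pics/shut.png

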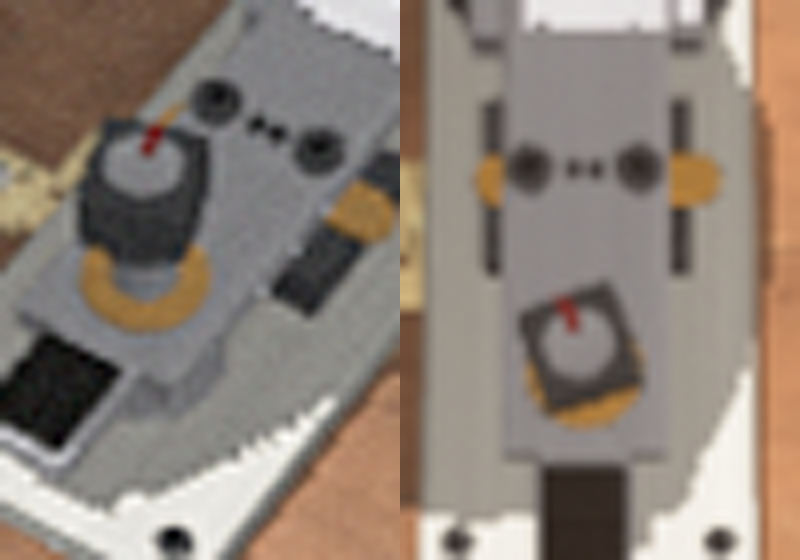

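```bash
python3 - <<'E'
from h import *
import pickle
a,b=pickle.load(open('D1.pkl','rb'))
# top-view head corners and scene corners
ct=[(285+(x-400)/8,160+y/8) for x,y in((518,315),(612,280),(645,382),(548,418))]
P=np.array([plane(b,*p,.0855) for p in ct]);print(P.round(4),P.mean(0))
for i in range(4):
    e=P[(i+1)%4]-P[i];print(np.linalg.norm(e),np.degrees(np.arctan2(e[1],e[0]))%90)
# disc centre both views
for n,s,t in(('disc',(143,165),(578,347)),('redouter',(158,128),(563,300)),('Lcorner',(105,122),(518,315)),('Rcorner',(210,133),(612,280)),('bushL',(217,100),(530,167)),('bushR',(319,150),(640,165))):
    print(n,two(a,(280+s[0]/8,180+s[1]/8),b,(285+(t[0]-400)/8,160+t[1]/8)))
print([plane(a,280+x/8,180+y/8,.042) for x,y in((217,100),(319,150))],[plane(b,285+(x-400)/8,160+y/8,.042) for x,y in((530,167),(640,165))])
E
```

```text
[[ 0.5903 -0.1343  0.0855]
 [ 0.5995 -0.1579  0.0855]
 [ 0.5735 -0.1665  0.0855]
 [ 0.5641 -0.1424  0.0855]] [ 0.58185471 -0.15027535  0.0855    ]
0.02528344094753961 21.346017893437562
0.027375840683581416 18.4503780079379
0.025944328657103485 21.21763426605142
0.027359196221717556 17.061960652478685
disc (array([ 0.58244237, -0.14953239,  0.08440535]), np.float64(1.847372015541094e-05))
redouter (array([ 0.59473529, -0.14540376,  0.08248304]), np.float64(0.00019296821529001773))
Lcorner (array([ 0.59086974, -0.13378263,  0.08083313]), np.float64(0.0007921085645224633))
Rcorner (array([ 0.59925944, -0.15730025,  0.08424053]), np.float64(0.0014227736773702075))
bushL (array([ 0.63739331, -0.134112  ,  0.04357155]), np.float64(0.0010365695705546753))
bushR (array([ 0.63818132, -0.16307193,  0.04320475]), np.float64(0.0013371780999887285))
[array([ 0.63815224, -0.13300878,  0.042     ]), array([ 0.63857021, -0.16207894,  0.042     ])] [array([ 0.63808308, -0.13442476,  0.042     ]), array([ 0.63888456, -0.16355841,  0.042     ])]
```

>>> {"op": "play_rows", "data": {"deltas": [[[-1, -5, 0, 0, 0, -0.1, 0.5], [-2, -10, 0, 0, 0, -0.2, 0.5], [-3, -15, 0, 0, 0, -0.328, 0.5], [-3.9, -20, 0, 0, 0, -0.328, 0.5], [-3.9, -21.35, 3, 0, 0, -0.328, 0.5], [-3.9, -21.35, 7, 0, 0, -0.328, 0.5], [-3.9, -21.35, 9, 0, 0, -0.328, 0.5], [-3.9, -21.35, 9, 0, 0, -0.328, 0.5]]]}}

```text
time_s: 7.35
ee_pos: [0.5804, -0.1511, 0.1297]
tcp_rot: [3.14, -0.002, -2.804]
contact_force: [0.2, -0.1, 0.9]
width: 0.0429
finger_force: 0.0
```

```bash
cat > look.py <<'E'
from h import *
import sys
def look(name,view=False):
    a=cam('scene'); s=bot.get_state()
    if view: save(name,10,a['frame'][170:225,270:330])
    np.save(f'pics/{name}.npy',a['frame'])
    print(s['time_s'],s['ee_pos'].round(4),np.degrees(s['tcp_rot']).round(2),'F',s['contact_force'].round(2),'M',s['moment'].round(3),s['width'].round(4),'q6',s['joint_pos'][5].round(3))
    return a
if __name__=='__main__': look(sys.argv[1],len(sys.argv)>2)
E
python3 look.py g0
```

```text
Traceback (most recent call last):
  File "look.py", line 9, in <module>
    if __name__=='__main__': look(sys.argv[1],len(sys.argv)>2)
                             ~~~~^^^^^^^^^^^^^^^^^^^^^^^^^^^^^
  File "look.py", line 7, in look
    print(s['time_s'],s['ee_pos'].round(4),np.degrees(s['tcp_rot']).round(2),'F',s['contact_force'].round(2),'M',s['moment'].round(3),s['width'].round(4),'q6',s['joint_pos'][5].round(3))
                                                                                                                                      ^^^^^^^^^^^^^^^^
AttributeError: 'float' object has no attribute 'round'
```

>>> {"op": "play_rows", "data": {"deltas": [[[0, 0, 1.5, 0, 0, 0, 0.5], [0, 0, 3, 0, 0, 0, 0.5], [0, 0, 4.5, 0, 0, 0, 0.5], [0, 0, 5.3, 0, 0, 0, 0.5], [0, 0, 5.9, 0, 0, 0, 0.5], [0, 0, 5.9, 0, 0, 0, 0.45], [0, 0, 5.9, 0, 0, 0, 0.4], [0, 0, 5.9, 0, 0, 0, 0.4]]], "newtons": 20}}

```text
time_s: 8.4
ee_pos: [0.5818, -0.1502, 0.0724]
tcp_rot: [-3.141, 0.001, -2.802]
contact_force: [-0.5, -0.4, -0.4]
width: 0.034
finger_force: 0.0
```

```bash
sed -i "s/s\['width'\].round(4)/round(s['width'],4)/" look.py; python3 look.py g1 v
```

```text
8.45 [ 0.5818 -0.1502  0.0723] [-1.7998e+02  3.0000e-02 -1.6057e+02] F [-0.86 -0.45 -0.33] M [-0.008  0.055  0.027] 0.0341 q6 -2.262
```

View pics/g1.png

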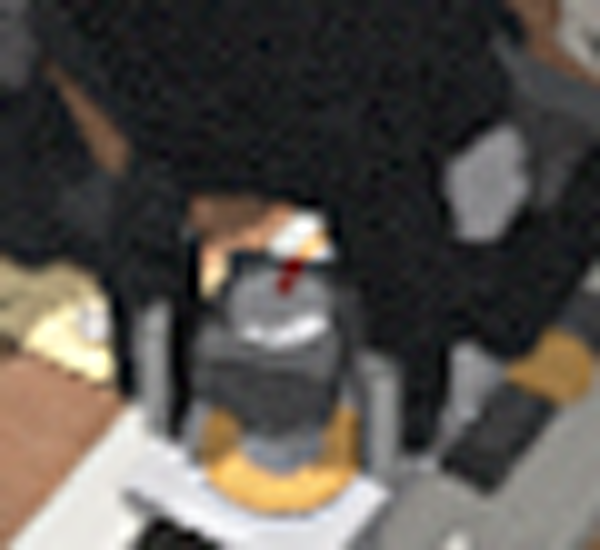

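>>> {"op": "play_rows", "data": {"deltas": [[[0, 0, 0, 0, 0, 0, 0.36], [0, 0, 0, 0, 0, 0, 0.33], [0, 0, 0, 0, 0, 0, 0.31], [0, 0, 0, 0, 0, 0, 0.29], [0, 0, 0, 0, 0, 0, 0.29], [0, 0, 0, 0, 0, 0, 0.29], [0, 0, 0, 0, 0, 0, 0.29], [0, 0, 0, 0, 0, 0, 0.29]]]}}

```text
time_s: 9.45
ee_pos: [0.5815, -0.15, 0.072]
tcp_rot: [3.141, -0.0, -2.802]
contact_force: [-1.8, 5.0, 3.1]
width: 0.026
finger_force: 21.0
```

```bash
python3 look.py g2
```

```text
9.5 [ 0.5815 -0.15    0.0719] [ 1.7998e+02 -1.0000e-02 -1.6057e+02] F [-2.08  4.61  2.58] M [ 0.969  0.286 -0.009] 0.0257 q6 -2.262
```

>>> {"op": "play_rows", "data": {"deltas": [[[0, 0.04, 0, 0, 0, 0, 0.322], [0, 0.04, 0, 0, 0, 0, 0.322], [0, 0.04, 0, 0, 0, -0.03, 0.322], [0, 0.04, 0, 0, 0, -0.06, 0.322], [0, 0.04, 0, 0, 0, -0.09, 0.322], [0, 0.04, 0, 0, 0, -0.12, 0.322], [0, 0.04, 0, 0, 0, -0.14, 0.322], [0, 0.04, 0, 0, 0, -0.14, 0.322]]]}}

```text
time_s: 10.5
ee_pos: [0.5815, -0.1498, 0.072]
tcp_rot: [-3.141, 0.0, -2.662]
contact_force: [0.1, 0.3, 0.7]
width: 0.0274
finger_force: 0.6
```

```bash
cat >> look.py <<'E'
E
cat > meas.py <<'E'
from look import *
# track white/grey disc of head top & red mark: red centroid, vertical profile of brass between legs
def meas(f):
    r=f.astype(int); w=np.zeros(f.shape[:2],bool); w[192:206,288:308]=1
    m=(r[...,0]>90)&(r[...,1]<60)&(r[...,2]<60)&w
    ys,xs=np.nonzero(m)
    g=r.sum(2)/3
    col=g[192:224,296:300].mean(1).round().astype(int)
    return (len(xs),xs.mean().round(2) if len(xs) else None,ys.mean().round(2) if len(xs) else None),col.tolist()
if __name__=='__main__':
    a=look(sys.argv[1],len(sys.argv)>2);print(meas(a['frame']))
E
python3 meas.py g3; python3 -c "
from meas import *
for n in('g1','g2'):print(meas(np.load(f'pics/{n}.npy')))"
```

```text
10.55 [ 0.5815 -0.1498  0.072 ] [-180.      0.   -152.55] F [ 0.21 -0.48  0.01] M [ 0.023 -0.072  0.014] 0.0276 q6 -2.401
((2, np.float64(298.0), np.float64(197.5)), [174, 199, 204, 131, 54, 94, 106, 120, 134, 130, 127, 139, 144, 97, 93, 61, 63, 64, 65, 65, 68, 92, 124, 133, 135, 165, 191, 189, 173, 161, 226, 218])
((4, np.float64(298.5), np.float64(197.0)), [173, 198, 204, 132, 58, 100, 103, 118, 132, 129, 164, 206, 155, 94, 94, 62, 66, 64, 66, 64, 66, 88, 123, 132, 134, 166, 192, 189, 173, 161, 226, 219])
((3, np.float64(298.33), np.float64(197.33)), [174, 202, 208, 152, 55, 97, 100, 117, 134, 125, 143, 188, 165, 94, 92, 63, 64, 65, 64, 63, 67, 84, 125, 132, 134, 167, 190, 190, 173, 163, 225, 220])
```

>>> {"op": "play_rows", "data": {"deltas": [[[0, 0, 0, 0, 0, -0.02, 0.322], [0, 0, 0, 0, 0, -0.04, 0.322], [0, 0, 0, 0, 0, -0.06, 0.322], [0, 0, 0, 0, 0, -0.08, 0.322], [0, 0, 0, 0, 0, -0.1, 0.322], [0, 0, 0, 0, 0, -0.1, 0.322], [0, 0, 0, 0, 0, -0.1, 0.322], [0, 0, 0, 0, 0, -0.1, 0.322]]]}}

```text
time_s: 11.55
ee_pos: [0.5815, -0.1498, 0.072]
tcp_rot: [-3.141, 0.0, -2.563]
contact_force: [1.1, -0.3, 0.7]
width: 0.0274
finger_force: 1.0
```

```bash
python3 meas.py g4
```

```text
11.6 [ 0.5815 -0.1498  0.072 ] [-179.99    0.   -146.82] F [ 0.54 -1.03  0.75] M [-0.154 -0.158 -0.081] 0.0276 q6 -2.501
((3, np.float64(298.0), np.float64(197.0)), [173, 197, 207, 145, 56, 92, 104, 120, 135, 129, 130, 123, 95, 96, 94, 60, 63, 64, 62, 61, 62, 86, 115, 122, 133, 162, 193, 189, 173, 162, 226, 217])
```

>>> {"op": "play_rows", "data": {"deltas": [[[0, 0, 0, 0, 0, -0.02, 0.322], [0, 0, 0, 0, 0, -0.04, 0.322], [0, 0, 0, 0, 0, -0.06, 0.322], [0, 0, 0, 0, 0, -0.08, 0.322], [0, 0, 0, 0, 0, -0.1, 0.322], [0, 0, 0, 0, 0, -0.1, 0.322], [0, 0, 0, 0, 0, -0.1, 0.322], [0, 0, 0, 0, 0, -0.1, 0.322]]]}}

```text
time_s: 12.6
ee_pos: [0.5815, -0.1498, 0.072]
tcp_rot: [-3.142, 0.0, -2.463]
contact_force: [2.0, -2.2, 2.3]
width: 0.0281
finger_force: 1.4
```

```bash
python3 meas.py g5
```

```text
12.65 [ 0.5815 -0.1498  0.072 ] [-180.      0.   -141.09] F [ 1.79 -1.81  1.51] M [-0.236 -0.307  0.041] 0.0276 q6 -2.601
((3, np.float64(297.33), np.float64(196.67)), [172, 197, 205, 134, 53, 89, 103, 122, 134, 131, 130, 125, 88, 68, 97, 61, 63, 64, 61, 63, 65, 88, 116, 118, 119, 150, 190, 193, 172, 164, 226, 219])
```

>>> {"op": "play_rows", "data": {"deltas": [[[0, 0, 0, 0, 0, -0.02, 0.322], [0, 0, 0, 0, 0, -0.04, 0.322], [0, 0, 0, 0, 0, -0.06, 0.322], [0, 0, 0, 0, 0, -0.08, 0.322], [0, 0, 0, 0, 0, -0.1, 0.322], [0, 0, 0, 0, 0, -0.1, 0.322], [0, 0, 0, 0, 0, -0.1, 0.322], [0, 0, 0, 0, 0, -0.1, 0.322]]]}}

```text
time_s: 13.65
ee_pos: [0.5815, -0.1498, 0.072]
tcp_rot: [-3.141, 0.0, -2.362]
contact_force: [2.7, -3.1, 3.1]
width: 0.0272
finger_force: 2.3
```

```bash
python3 meas.py g6
```

```text
13.7 [ 0.5815 -0.1498  0.072 ] [-179.99    0.   -135.36] F [ 2.95 -4.26  3.08] M [-0.614 -0.564 -0.044] 0.0275 q6 -2.701
((3, np.float64(297.0), np.float64(197.0)), [171, 198, 204, 128, 55, 93, 105, 120, 131, 133, 129, 128, 88, 62, 73, 58, 65, 61, 64, 61, 59, 88, 113, 110, 111, 133, 179, 194, 174, 161, 226, 220])
```

>>> {"op": "play_rows", "data": {"deltas": [[[0, -0.04, 0, 0, 0, 0, 0.328], [0, -0.05, 0, 0, 0, -0.02, 0.328], [0, -0.05, 0, 0, 0, -0.04, 0.328], [0, -0.05, 0, 0, 0, -0.06, 0.328], [0, -0.05, 0, 0, 0, -0.08, 0.328], [0, -0.05, 0, 0, 0, -0.1, 0.328], [0, -0.05, 0, 0, 0, -0.1, 0.328], [0, -0.05, 0, 0, 0, -0.1, 0.328]]]}}

```text
time_s: 14.7
ee_pos: [0.5818, -0.1501, 0.072]
tcp_rot: [3.142, 0.0, -2.263]
contact_force: [1.9, -2.3, 1.8]
width: 0.0282
finger_force: 1.5
```

```bash
python3 meas.py g7
```

```text
14.75 [ 0.5818 -0.1501  0.072 ] [ 179.99   -0.   -129.64] F [ 2.57 -2.81  0.72] M [-0.406 -0.207 -0.022] 0.028 q6 -2.802
((4, np.float64(296.75), np.float64(197.0)), [173, 199, 203, 111, 55, 99, 108, 126, 133, 131, 133, 125, 82, 58, 61, 52, 53, 58, 63, 56, 62, 94, 112, 110, 105, 109, 119, 167, 179, 162, 227, 220])
```

>>> {"op": "play_rows", "data": {"deltas": [[[0, -0.05, 0, 0, 0, 0, 0.328], [0, -0.05, 0, 0, 0, -0.02, 0.328], [0, -0.05, 0, 0, 0, -0.04, 0.328], [0, -0.05, 0, 0, 0, -0.06, 0.328], [0, -0.05, 0, 0, 0, -0.08, 0.328], [0, -0.05, 0, 0, 0, -0.1, 0.328], [0, -0.05, 0, 0, 0, -0.1, 0.328], [0, -0.05, 0, 0, 0, -0.1, 0.328]]]}}

```text
time_s: 15.75
ee_pos: [0.5823, -0.1504, 0.072]
tcp_rot: [-3.141, 0.0, -2.163]
contact_force: [0.0, -2.1, 1.3]
width: 0.028
finger_force: 1.1
```

```bash
python3 meas.py g8 v
```

```text
15.8 [ 0.5822 -0.1504  0.072 ] [-180.      0.   -123.91] F [ 2.03 -1.13  0.67] M [-0.378 -0.182 -0.061] 0.0279 q6 -2.902
((6, np.float64(296.33), np.float64(196.67)), [170, 198, 199, 85, 70, 102, 106, 121, 132, 129, 135, 123, 79, 60, 64, 54, 55, 55, 58, 51, 58, 94, 114, 110, 111, 113, 116, 139, 156, 159, 229, 220])
```

View pics/g8.png

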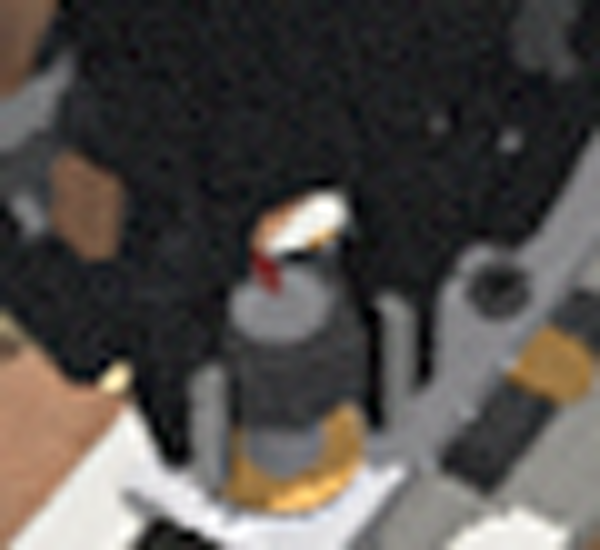

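>>> {"op": "play_rows", "data": {"deltas": [[[0, 0, 0, 0, 0, 0, 0.45], [0, 0, -2.5, 0, 0, 0, 0.45], [0, 0, -5, 0, 0, 0.05, 0.45], [0, 0, -5, 0, 0, 0.23, 0.45], [0, 0, -5, 0, 0, 0.41, 0.45], [0, 0, -5, 0, 0, 0.59, 0.45], [0, 0, -5, 0, 0, 0.77, 0.45], [0, 0, -5, 0, 0, 0.95, 0.45]]]}}

```text
time_s: 16.8
ee_pos: [0.5818, -0.1502, 0.1218]
tcp_rot: [3.141, -0.001, -3.118]
contact_force: [-0.9, 0.7, 0.2]
width: 0.0384
finger_force: 0.0
```

>>> {"op": "play_rows", "data": {"deltas": [[[0, 0, 0, 0, 0, 0.18, 0.45], [0, 0, 0, 0, 0, 0.36, 0.45], [0, 0, 0, 0, 0, 0.54, 0.45], [0, 0, 0, 0, 0, 0.72, 0.45], [0, 0, 0, 0, 0, 0.9, 0.45], [0, 0, 0, 0, 0, 1.08, 0.45], [0, 0, 0, 0, 0, 1.26, 0.45], [0, 0, 0, 0, 0, 1.44, 0.45]]]}}

```text
time_s: 17.8
ee_pos: [0.5818, -0.1502, 0.1218]
tcp_rot: [-3.141, -0.001, 1.725]
contact_force: [0.0, 0.2, 0.3]
width: 0.0385
finger_force: 0.0
```

>>> {"op": "play_rows", "data": {"deltas": [[[0, 0, 0, 0, 0, 0.18, 0.45], [0, 0, 0, 0, 0, 0.36, 0.45], [0, 0, 0, 0, 0, 0.54, 0.45], [0, 0, 0, 0, 0, 0.75, 0.45], [0, 0, 1, 0, 0, 0.75, 0.45], [0, 0, 3, 0, 0, 0.75, 0.45], [0, 0, 5, 0, 0, 0.75, 0.45], [0, 0, 5, 0, 0, 0.75, 0.45]]]}}

```text
time_s: 18.8
ee_pos: [0.581, -0.1499, 0.0702]
tcp_rot: [-3.138, 0.001, 0.984]
contact_force: [-0.4, -0.5, 0.0]
width: 0.0383
finger_force: 0.0
```

```bash
python3 meas.py g9
```

```text
18.85 [ 0.5816 -0.1502  0.0712] [-1.7989e+02  2.0000e-02  5.6340e+01] F [0.4  0.38 0.17] M [ 0.04  -0.044 -0.034] 0.0381 q6 0.235
((5, np.float64(296.6), np.float64(196.8)), [161, 204, 200, 87, 67, 100, 107, 119, 134, 130, 132, 124, 78, 57, 62, 53, 55, 53, 55, 52, 58, 94, 113, 109, 108, 112, 114, 143, 162, 164, 228, 219])
```

>>> {"op": "play_rows", "data": {"deltas": [[[0, 0.04, 0, 0, 0, 0, 0.36], [0, 0.05, 0, 0, 0, 0, 0.328], [0, 0.05, 0, 0, 0, 0, 0.328], [0, 0.05, 0, 0, 0, -0.02, 0.328], [0, 0.05, 0, 0, 0, -0.04, 0.328], [0, 0.05, 0, 0, 0, -0.06, 0.328], [0, 0.05, 0, 0, 0, -0.08, 0.328], [0, 0.05, 0, 0, 0, -0.08, 0.328]]]}}

```text
time_s: 19.85
ee_pos: [0.5828, -0.1508, 0.0721]
tcp_rot: [3.141, -0.0, 1.061]
contact_force: [1.8, -0.4, 1.8]
width: 0.0281
finger_force: 1.6
```

```bash
python3 meas.py g10
```

```text
19.9 [ 0.5828 -0.1508  0.072 ] [179.98  -0.    60.78] F [ 2.47 -0.72  2.44] M [-0.134 -0.253 -0.079] 0.0277 q6 0.158
((1, np.float64(297.0), np.float64(198.0)), [140, 168, 161, 72, 68, 102, 105, 124, 133, 131, 132, 122, 82, 59, 64, 56, 55, 56, 55, 54, 57, 88, 114, 111, 108, 112, 111, 125, 138, 158, 223, 221])
```

>>> {"op": "play_rows", "data": {"deltas": [[[0.1, 0, 0, 0, 0, 0, 0.328], [0.2, 0, 0, 0, 0, 0, 0.328], [0.2, 0, 0, 0, 0, -0.02, 0.328], [0.2, 0, 0, 0, 0, -0.04, 0.328], [0.2, 0, 0, 0, 0, -0.06, 0.328], [0.2, 0, 0, 0, 0, -0.08, 0.328], [0.2, 0, 0, 0, 0, -0.1, 0.328], [0.2, 0, 0, 0, 0, -0.1, 0.328]]]}}

```text
time_s: 20.9
ee_pos: [0.5836, -0.149, 0.072]
tcp_rot: [-3.142, -0.0, 1.161]
contact_force: [0.5, -1.6, -0.2]
width: 0.028
finger_force: 0.7
```

```bash
python3 meas.py g11
```

```text
20.95 [ 0.5836 -0.1489  0.072 ] [-180.    -0.    66.5] F [ 1.21 -1.4   0.94] M [-0.203 -0.173 -0.075] 0.0281 q6 0.061
((1, np.float64(296.0), np.float64(198.0)), [128, 141, 83, 44, 78, 109, 102, 126, 135, 132, 132, 124, 73, 58, 64, 59, 57, 56, 56, 54, 59, 88, 116, 110, 110, 112, 110, 114, 114, 146, 224, 220])
```

>>> {"op": "play_rows", "data": {"deltas": [[[0, 0.02, 0, 0, 0, -0.02, 0.328], [0, 0.03, 0, 0, 0, -0.04, 0.328], [0, 0.03, 0, 0, 0, -0.06, 0.328], [0, 0.03, 0, 0, 0, -0.08, 0.328], [0, 0.03, 0, 0, 0, -0.1, 0.328], [0, 0.03, 0, 0, 0, -0.1, 0.328], [0, 0.03, 0, 0, 0, -0.1, 0.328], [0, 0.03, 0, 0, 0, -0.1, 0.328]]]}}

```text
time_s: 21.95
ee_pos: [0.5839, -0.1491, 0.072]
tcp_rot: [3.142, -0.0, 1.261]
contact_force: [0.7, -1.1, -0.5]
width: 0.0283
finger_force: 0.7
```

```bash
python3 meas.py g12
```

```text
22.0 [ 0.5839 -0.1491  0.072 ] [180.    -0.    72.23] F [ 1.59 -0.12  1.38] M [-0.188 -0.174 -0.048] 0.0282 q6 -0.039
((0, None, None), [80, 65, 34, 41, 57, 77, 93, 126, 131, 131, 133, 124, 71, 59, 62, 61, 55, 54, 53, 47, 54, 87, 110, 108, 105, 108, 112, 114, 109, 108, 123, 149])
```

>>> {"op": "play_rows", "data": {"deltas": [[[0, 0.02, 0, 0, 0, -0.02, 0.328], [0, 0.02, 0, 0, 0, -0.04, 0.328], [0, 0.02, 0, 0, 0, -0.06, 0.328], [0, 0.02, 0, 0, 0, -0.08, 0.328], [0, 0.02, 0, 0, 0, -0.1, 0.328], [0, 0.02, 0, 0, 0, -0.1, 0.328], [0, 0.02, 0, 0, 0, -0.1, 0.328], [0, 0.02, 0, 0, 0, -0.1, 0.328]]]}}

```text
time_s: 23.0
ee_pos: [0.5841, -0.1491, 0.072]
tcp_rot: [3.142, -0.0, 1.361]
contact_force: [0.4, -1.5, 0.4]
width: 0.0283
finger_force: 0.8
```

```bash
python3 meas.py g13
```

```text
23.05 [ 0.5841 -0.1491  0.072 ] [180.    -0.    77.96] F [ 1.27 -1.07  0.96] M [-0.174 -0.142 -0.02 ] 0.0279 q6 -0.139
((0, None, None), [34, 32, 34, 29, 37, 46, 72, 97, 109, 114, 121, 112, 72, 58, 59, 62, 58, 53, 55, 52, 60, 86, 104, 100, 100, 106, 108, 114, 111, 106, 141, 163])
```

>>> {"op": "play_rows", "data": {"deltas": [[[0, 0, 0, 0, 0, -0.02, 0.328], [0, 0, 0, 0, 0, -0.04, 0.328], [0, 0, 0, 0, 0, -0.06, 0.328], [0, 0, 0, 0, 0, -0.08, 0.328], [0, 0, 0, 0, 0, -0.1, 0.328], [0, 0, 0, 0, 0, -0.1, 0.328], [0, 0, 0, 0, 0, -0.1, 0.328], [0, 0, 0, 0, 0, -0.1, 0.328]]]}}

```text
time_s: 24.05
ee_pos: [0.584, -0.1491, 0.072]
tcp_rot: [-3.142, -0.0, 1.461]
contact_force: [1.3, -1.5, 1.4]
width: 0.0282
finger_force: 0.9
```

```bash
python3 meas.py g14 v
```

```text
24.1 [ 0.584  -0.1491  0.072 ] [-180.     -0.     83.69] F [ 1.46 -1.1   0.97] M [-0.17  -0.271  0.039] 0.0279 q6 -0.239
((0, None, None), [29, 30, 25, 31, 27, 30, 48, 70, 78, 85, 86, 86, 54, 46, 55, 65, 68, 70, 75, 74, 76, 94, 107, 105, 102, 104, 108, 109, 108, 110, 125, 157])
```

View pics/g14.png

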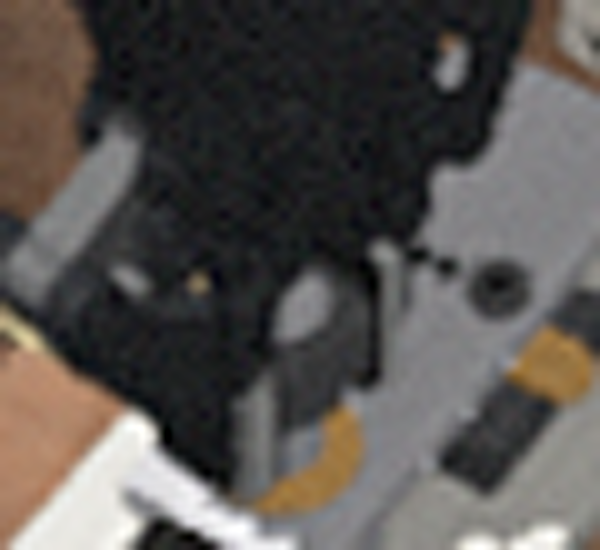

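>>> {"op": "play_rows", "data": {"deltas": [[[0, 0, 0, 0, 0, 0, 0.45], [0, 0, -2.5, 0, 0, 0, 0.45], [0, 0, -5, 0, 0, -0.05, 0.45], [0, 0, -5, 0, 0, -0.23, 0.45], [0, 0, -5, 0, 0, -0.41, 0.45], [0, 0, -5, 0, 0, -0.59, 0.45], [0, 0, -5, 0, 0, -0.77, 0.45], [0, 0, -5, 0, 0, -0.95, 0.45]]]}}

```text
time_s: 25.1
ee_pos: [0.5836, -0.149, 0.1218]
tcp_rot: [-3.141, -0.001, 2.417]
contact_force: [-0.7, 0.2, 0.4]
width: 0.0381
finger_force: 0.0
```

>>> {"op": "play_rows", "data": {"deltas": [[[0, 0, 0, 0, 0, -0.18, 0.45], [0, 0, 0, 0, 0, -0.36, 0.45], [0, 0, 0, 0, 0, -0.54, 0.45], [0, 0, 0, 0, 0, -0.62, 0.45], [0, 0, 2.5, 0, 0, -0.62, 0.45], [0, 0, 5, 0, 0, -0.62, 0.45], [0, 0, 5, 0, 0, -0.62, 0.37], [0, 0, 5, 0, 0, -0.62, 0.328]]]}}

```text
time_s: 26.1
ee_pos: [0.584, -0.1489, 0.0725]
tcp_rot: [3.141, -0.0, 3.031]
contact_force: [-0.4, 3.8, -1.0]
width: 0.028
finger_force: 1.4
```

```bash
cat > meas2.py <<'E'
from look import *
def prof(f):
    g=cv2.cvtColor(f,cv2.COLOR_RGB2GRAY).astype(float)
    return {c:g[196:222,c:c+2].mean(1).round().astype(int).tolist() for c in(293,296,299,302)}
if __name__=='__main__':
    a=look(sys.argv[1])
    for k,v in prof(a['frame']).items(): print(k,v)
E
python3 meas2.py g15
```

```text
26.15 [ 0.5842 -0.149   0.0727] [1.7999e+02 1.0000e-02 1.7365e+02] F [-0.58  2.35 -1.55] M [ 0.407  0.063 -0.056] 0.028 q6 -1.809
293 [50, 64, 150, 221, 226, 213, 154, 113, 94, 72, 66, 66, 60, 60, 70, 97, 148, 166, 172, 180, 200, 205, 202, 187, 182, 220]
296 [68, 123, 166, 192, 229, 222, 226, 206, 106, 101, 110, 96, 68, 63, 64, 60, 61, 86, 121, 139, 134, 176, 211, 206, 190, 164]
299 [20, 18, 59, 121, 136, 147, 184, 183, 86, 94, 82, 66, 56, 52, 54, 54, 54, 80, 94, 88, 95, 148, 206, 209, 186, 162]
302 [30, 28, 30, 28, 23, 26, 34, 36, 36, 42, 38, 60, 108, 134, 132, 130, 131, 130, 126, 132, 127, 123, 121, 135, 184, 229]
```

>>> {"op": "play_rows", "data": {"deltas": [[[0, 0.03, 0, 0, 0, -0.02, 0.328], [0, 0.03, 0, 0, 0, -0.04, 0.328], [0, 0.03, 0, 0, 0, -0.06, 0.328], [0, 0.03, 0, 0, 0, -0.08, 0.328], [0, 0.03, 0, 0, 0, -0.1, 0.328], [0, 0.03, 0, 0, 0, -0.1, 0.328], [0, 0.03, 0, 0, 0, -0.1, 0.328], [0, 0.03, 0, 0, 0, -0.1, 0.328]]]}}

```text
time_s: 27.15
ee_pos: [0.5841, -0.1488, 0.0719]
tcp_rot: [-3.142, 0.0, 3.131]
contact_force: [1.0, 3.5, 2.3]
width: 0.0281
finger_force: 1.4
```

```bash
python3 meas2.py g16
```

```text
27.2 [ 0.5841 -0.1489  0.072 ] [-1.8000e+02  1.0000e-02  1.7937e+02] F [1.73 2.28 2.12] M [ 0.484 -0.043 -0.058] 0.028 q6 -1.908
293 [46, 54, 120, 210, 231, 214, 162, 114, 100, 82, 61, 62, 64, 62, 68, 94, 150, 172, 172, 185, 203, 206, 200, 187, 181, 222]
296 [99, 134, 122, 185, 224, 225, 228, 208, 112, 98, 106, 80, 59, 66, 60, 65, 74, 92, 125, 140, 142, 176, 206, 205, 190, 166]
299 [18, 46, 140, 213, 206, 214, 230, 195, 98, 100, 94, 78, 54, 49, 47, 46, 55, 93, 112, 108, 128, 181, 211, 208, 186, 165]
302 [30, 26, 18, 25, 24, 25, 28, 28, 37, 44, 92, 140, 133, 132, 134, 132, 132, 130, 132, 126, 126, 132, 163, 172, 178, 228]
```

Not dropped yet; continuing with a small recentring.

>>> {"op": "play_rows", "data": {"deltas": [[[0, 0.03, 0, 0, 0, -0.02, 0.328], [0, 0.04, 0, 0, 0, -0.04, 0.328], [0, 0.04, 0, 0, 0, -0.06, 0.328], [0, 0.04, 0, 0, 0, -0.08, 0.328], [0, 0.04, 0, 0, 0, -0.1, 0.328], [0, 0.04, 0, 0, 0, -0.1, 0.328], [0, 0.04, 0, 0, 0, -0.1, 0.328], [0, 0.04, 0, 0, 0, -0.1, 0.328]]]}}

```text
time_s: 28.2
ee_pos: [0.584, -0.1484, 0.0719]
tcp_rot: [3.142, -0.0, -3.053]
contact_force: [-0.5, 1.2, 0.6]
width: 0.0282
finger_force: 0.5
```

```bash
python3 meas2.py g17
```

```text
28.25 [ 0.584  -0.1484  0.0719] [ 1.8000e+02 -1.0000e-02 -1.7489e+02] F [-0.17 -0.4   0.48] M [ 0.162  0.008 -0.038] 0.0279 q6 -2.008
293 [58, 56, 64, 140, 219, 216, 158, 112, 98, 72, 62, 64, 67, 66, 68, 78, 124, 172, 177, 180, 200, 206, 204, 187, 180, 220]
296 [100, 139, 98, 140, 230, 226, 228, 208, 112, 103, 94, 65, 64, 60, 63, 66, 72, 94, 124, 140, 140, 176, 208, 209, 188, 164]
299 [33, 68, 148, 226, 228, 226, 227, 190, 97, 104, 104, 90, 62, 58, 62, 51, 62, 101, 120, 111, 136, 190, 210, 206, 188, 161]
302 [20, 24, 14, 28, 46, 48, 71, 44, 46, 77, 117, 110, 110, 110, 107, 110, 109, 110, 108, 106, 106, 125, 165, 174, 180, 228]
```

>>> {"op": "play_rows", "data": {"deltas": [[[0, 0, 0, 0, 0, -0.02, 0.328], [0, 0, 0, 0, 0, -0.04, 0.328], [0, 0, 0, 0, 0, -0.06, 0.328], [0, 0, 0, 0, 0, -0.08, 0.328], [0, 0, 0, 0, 0, -0.1, 0.328], [0, 0, 0, 0, 0, -0.1, 0.328], [0, 0, 0, 0, 0, -0.1, 0.328], [0, 0, 0, 0, 0, -0.1, 0.328]]]}}

```text
time_s: 29.25
ee_pos: [0.5841, -0.1485, 0.072]
tcp_rot: [-3.142, -0.0, -2.953]
contact_force: [1.1, 0.1, -0.9]
width: 0.0281
finger_force: 0.2
```

```bash
python3 meas2.py g18
```

```text
29.3 [ 0.5841 -0.1485  0.072 ] [ 180.      0.   -169.17] F [1.06 1.09 1.01] M [ 0.077 -0.012 -0.044] 0.0283 q6 -2.108
293 [209, 76, 55, 64, 53, 139, 226, 210, 158, 109, 102, 80, 60, 64, 64, 63, 58, 68, 125, 194, 206, 204, 200, 190, 182, 218]
296 [94, 48, 96, 140, 118, 149, 228, 225, 228, 208, 114, 101, 90, 58, 65, 64, 64, 60, 62, 102, 142, 178, 210, 206, 190, 168]
299 [120, 61, 82, 128, 149, 200, 226, 222, 224, 188, 96, 99, 105, 98, 60, 62, 60, 54, 72, 106, 112, 158, 214, 206, 186, 162]
302 [19, 27, 28, 42, 76, 114, 124, 132, 104, 92, 70, 72, 64, 59, 59, 59, 58, 64, 79, 83, 82, 136, 193, 172, 176, 227]
```

The screw dropped: the whole head moved 2 px down, about 6 mm, between tool yaw 185° and 191°. Next I turn it forward.

>>> {"op": "play_rows", "data": {"deltas": [[[0, 0, 0, 0, 0, 0.1, 0.328], [0, 0, 0, 0, 0, 0.2, 0.328], [0, 0, 0, 0, 0, 0.35, 0.328], [0, 0, 0, 0, 0, 0.5, 0.328], [0, 0, 0, 0, 0, 0.65, 0.328], [0, 0, 0, 0, 0, 0.8, 0.328], [0, 0, 0, 0, 0, 0.95, 0.328], [0, 0, 0, 0, 0, 1.1, 0.328]]]}}

```text
time_s: 30.3
ee_pos: [0.5841, -0.1483, 0.0719]
tcp_rot: [3.142, -0.0, 2.226]
contact_force: [1.1, 1.3, 0.0]
width: 0.0282
finger_force: 0.8
```

```bash
python3 meas2.py g19
```

```text
30.35 [ 0.5841 -0.1484  0.0719] [ 1.8000e+02 -1.0000e-02  1.2708e+02] F [ 1.43  0.29 -1.55] M [ 0.002 -0.123  0.007] 0.0283 q6 -0.995
293 [49, 39, 30, 76, 117, 47, 58, 60, 65, 50, 42, 26, 22, 16, 22, 18, 14, 7, 48, 105, 116, 120, 128, 122, 164, 227]
296 [105, 106, 108, 108, 102, 84, 101, 114, 100, 78, 65, 40, 38, 34, 28, 26, 30, 34, 26, 34, 28, 32, 30, 27, 70, 128]
299 [126, 127, 126, 130, 120, 104, 122, 132, 126, 100, 79, 50, 47, 37, 32, 26, 32, 29, 25, 32, 34, 28, 26, 48, 90, 120]
302 [46, 50, 50, 70, 70, 80, 93, 100, 92, 66, 50, 30, 26, 28, 24, 20, 24, 37, 74, 92, 89, 85, 86, 88, 112, 134]
```

>>> {"op": "play_rows", "data": {"deltas": [[[0, 0, 0, 0, 0, 0.15, 0.328], [0, 0, 0, 0, 0, 0.3, 0.328], [0, 0, 0, 0, 0, 0.45, 0.328], [0, 0, 0, 0, 0, 0.6, 0.328], [0, 0, 0, 0, 0, 0.75, 0.328], [0, 0, 0, 0, 0, 0.9, 0.328], [0, 0, 0, 0, 0, 1.05, 0.328], [0, 0, 0, 0, 0, 1.2, 0.328]]]}}

```text
time_s: 31.35
ee_pos: [0.5841, -0.1485, 0.072]
tcp_rot: [3.141, 0.0, 1.028]
contact_force: [0.3, 0.4, -1.6]
width: 0.028
finger_force: 0.8
```

```bash
python3 meas2.py g20
```

```text
31.4 [ 0.5841 -0.1485  0.0719] [179.99   0.    58.47] F [ 1.68 -0.5  -0.45] M [-0.038  0.003  0.014] 0.0282 q6 0.202
293 [27, 72, 105, 50, 86, 114, 126, 126, 118, 84, 54, 51, 44, 48, 50, 44, 46, 50, 64, 84, 98, 108, 120, 116, 120, 174]
296 [230, 144, 80, 110, 138, 132, 130, 130, 128, 128, 113, 56, 81, 94, 71, 52, 56, 54, 52, 72, 106, 114, 116, 158, 200, 166]
299 [130, 34, 56, 102, 131, 82, 102, 140, 136, 128, 90, 54, 63, 52, 54, 58, 51, 53, 59, 90, 122, 120, 126, 176, 192, 162]
302 [90, 82, 38, 46, 48, 68, 96, 94, 82, 65, 60, 60, 55, 54, 54, 50, 54, 72, 106, 126, 120, 151, 194, 172, 179, 226]
```

>>> {"op": "play_rows", "data": {"deltas": [[[0, 0, 0, 0, 0, 0.15, 0.328], [0, 0, 0, 0, 0, 0.3, 0.328], [0, 0, 0, 0, 0, 0.45, 0.328], [0, 0, 0, 0, 0, 0.6, 0.328], [0, 0, 0, 0, 0, 0.75, 0.328], [0, 0, 0, 0, 0, 0.9, 0.328], [0, 0, 0, 0, 0, 1.05, 0.328], [0, 0, 0, 0, 0, 1.2, 0.328]]]}}

```text
time_s: 32.4
ee_pos: [0.5839, -0.1484, 0.0719]
tcp_rot: [-3.142, 0.0, -0.169]
contact_force: [-0.7, 1.8, -0.9]
width: 0.0282
finger_force: 0.9
```

```bash
python3 meas2.py g21
```

```text
32.45 [ 0.5839 -0.1483  0.0718] [-1.7999e+02  2.0000e-02 -1.0170e+01] F [ 0.03  0.64 -0.85] M [ 0.058 -0.06  -0.022] 0.0281 q6 1.4
293 [20, 26, 32, 70, 138, 188, 212, 209, 198, 155, 108, 96, 82, 60, 67, 64, 60, 66, 106, 171, 208, 206, 202, 190, 180, 220]
296 [38, 36, 42, 150, 240, 224, 221, 222, 226, 233, 216, 108, 96, 96, 76, 62, 66, 68, 63, 66, 105, 165, 212, 208, 190, 165]
299 [30, 20, 26, 36, 53, 66, 78, 84, 82, 112, 82, 99, 99, 96, 96, 98, 95, 97, 94, 94, 94, 106, 159, 210, 191, 161]
302 [32, 28, 35, 27, 31, 30, 28, 38, 36, 42, 38, 37, 62, 96, 104, 102, 102, 105, 108, 104, 100, 100, 113, 116, 126, 182]
```

>>> {"op": "play_rows", "data": {"deltas": [[[0, 0, 0, 0, 0, 0.17, 0.328], [0, 0, 0, 0, 0, 0.34, 0.328], [0, 0, 0, 0, 0, 0.51, 0.328], [0, 0, 0, 0, 0, 0.68, 0.328], [0, 0, 0, 0, 0, 0.85, 0.328], [0, 0, 0, 0, 0, 1.02, 0.328], [0, 0, 0, 0, 0, 1.19, 0.328], [0, 0, 0, 0, 0, 1.34, 0.328]]]}}

```text
time_s: 33.45
ee_pos: [0.5842, -0.1485, 0.072]
tcp_rot: [-3.141, -0.0, -1.508]
contact_force: [0.5, -0.6, -1.5]
width: 0.0286
finger_force: 0.7
```

>>> {"op": "play_rows", "data": {"deltas": [[[0, 0, 0, 0, 0, 0, 0.328], [0, 0, 0, 0, 0, 0, 0.31], [0, 0, 0, 0, 0, 0, 0.29], [0, 0, 0, 0, 0, 0, 0.29], [0, 0, 0, 0, 0, 0, 0.29], [0, 0, 0, 0, 0, 0, 0.33], [0, 0, 0, 0, 0, 0, 0.45], [0, 0, 0, 0, 0, 0, 0.45]]]}}

```text
time_s: 34.45
ee_pos: [0.5838, -0.1483, 0.0719]
tcp_rot: [3.141, 0.0, -1.509]
contact_force: [0.5, 0.1, 0.6]
width: 0.0385
finger_force: 0.0
```

```bash
python3 meas2.py g22
```

```text
34.5 [ 0.5839 -0.1484  0.0719] [ 1.7997e+02  1.0000e-02 -8.6460e+01] F [-0.51 -0.37 -0.07] M [ 0.     0.033 -0.039] 0.0386 q6 2.732
293 [28, 22, 32, 22, 17, 21, 30, 28, 26, 24, 32, 26, 26, 26, 26, 48, 70, 69, 68, 72, 74, 66, 68, 71, 80, 93]
296 [31, 22, 34, 40, 43, 39, 36, 34, 42, 46, 59, 58, 38, 72, 80, 86, 83, 84, 84, 82, 88, 104, 104, 108, 112, 115]
299 [31, 26, 28, 43, 89, 136, 134, 134, 135, 140, 134, 90, 66, 94, 66, 54, 50, 48, 45, 43, 78, 132, 124, 124, 122, 113]
302 [20, 20, 23, 30, 50, 72, 84, 94, 96, 86, 67, 63, 58, 58, 54, 46, 46, 56, 76, 108, 123, 126, 120, 122, 125, 132]
```

>>> {"op": "play_rows", "data": {"deltas": [[[0, 0, -2.5, 0, 0, 0, 0.45], [0, 0, -5, 0, 0, 0, 0.45], [0, 0, -5, 0, 0, -0.17, 0.45], [0, 0, -5, 0, 0, -0.34, 0.45], [0, 0, -5, 0, 0, -0.51, 0.45], [0, 0, -5, 0, 0, -0.68, 0.45], [0, 0, -5, 0, 0, -0.85, 0.45], [0, 0, -5, 0, 0, -1.02, 0.45]]]}}

```text
time_s: 35.5
ee_pos: [0.5839, -0.1484, 0.1219]
tcp_rot: [3.142, 0.0, -0.484]
contact_force: [-0.8, 0.7, 0.4]
width: 0.0385
finger_force: 0.0
```

>>> {"op": "play_rows", "data": {"deltas": [[[0, 0, 0, 0, 0, -0.17, 0.45], [0, 0, 0, 0, 0, -0.34, 0.45], [0, 0, 0, 0, 0, -0.51, 0.45], [0, 0, 0, 0, 0, -0.68, 0.45], [0, 0, 0, 0, 0, -0.85, 0.45], [0, 0, 0, 0, 0, -1.02, 0.45], [0, 0, 0, 0, 0, -1.19, 0.45], [0, 0, 0, 0, 0, -1.36, 0.45]]]}}

```text
time_s: 36.5
ee_pos: [0.5839, -0.1484, 0.1219]
tcp_rot: [-3.141, 0.0, 0.876]
contact_force: [0.1, -0.4, 0.1]
width: 0.0385
finger_force: 0.0
```

>>> {"op": "play_rows", "data": {"deltas": [[[0, 0, 0, 0, 0, -0.17, 0.45], [0, 0, 0, 0, 0, -0.34, 0.45], [0, 0, 0, 0, 0, -0.51, 0.45], [0, 0, 0, 0, 0, -0.68, 0.45], [0, 0, 0, 0, 0, -0.76, 0.45], [0, 0, 2.5, 0, 0, -0.76, 0.45], [0, 0, 5, 0, 0, -0.76, 0.45], [0, 0, 5.2, 0, 0, -0.76, 0.45]]]}}

```text
time_s: 37.5
ee_pos: [0.583, -0.1481, 0.0686]
tcp_rot: [-3.139, -0.001, 1.631]
contact_force: [0.5, 0.0, 1.5]
width: 0.038
finger_force: 0.0
```

>>> {"op": "play_rows", "data": {"deltas": [[[0, 0, 0, 0, 0, 0, 0.37], [0, 0, 0, 0, 0, 0, 0.328], [0, 0, 0, 0, 0, 0.15, 0.328], [0, 0, 0, 0, 0, 0.3, 0.328], [0, 0, 0, 0, 0, 0.45, 0.328], [0, 0, 0, 0, 0, 0.6, 0.328], [0, 0, 0, 0, 0, 0.75, 0.328], [0, 0, 0, 0, 0, 0.9, 0.328]]]}}

```text
time_s: 38.5
ee_pos: [0.5843, -0.1485, 0.0707]
tcp_rot: [3.141, -0.0, 0.726]
contact_force: [0.1, -0.4, -1.9]
width: 0.028
finger_force: 0.9
```

```bash
python3 meas2.py g23
```

```text
38.55 [ 0.5843 -0.1485  0.0707] [ 1.7996e+02 -3.0000e-02  4.1140e+01] F [ 0.18 -0.31  0.1 ] M [0.045 0.017 0.04 ] 0.028 q6 0.505
293 [236, 224, 218, 160, 42, 80, 118, 116, 52, 84, 94, 60, 84, 112, 107, 59, 62, 62, 57, 65, 102, 120, 150, 198, 182, 220]
296 [230, 237, 220, 76, 100, 138, 135, 130, 122, 126, 172, 207, 98, 104, 80, 62, 56, 60, 62, 68, 76, 119, 169, 214, 190, 166]
299 [196, 214, 148, 44, 94, 130, 128, 128, 126, 130, 152, 168, 99, 98, 52, 56, 60, 59, 60, 60, 88, 118, 158, 217, 188, 162]
302 [232, 222, 144, 64, 63, 63, 87, 97, 92, 84, 89, 105, 102, 67, 62, 62, 52, 57, 72, 105, 126, 150, 198, 172, 176, 226]
```

>>> {"op": "play_rows", "data": {"deltas": [[[0, 0, 0, 0, 0, 0.12, 0.328], [0, 0, 0, 0, 0, 0.24, 0.328], [0, 0, 0, 0, 0, 0.36, 0.328], [0, 0, 0, 0, 0, 0.48, 0.328], [0, 0, 0, 0, 0, 0.6, 0.328], [0, 0, 0, 0, 0, 0.665, 0.328], [0, 0, 0, 0, 0, 0.665, 0.31], [0, 0, 0, 0, 0, 0.665, 0.29]]]}}

```text
time_s: 39.55
ee_pos: [0.5844, -0.1485, 0.0704]
tcp_rot: [3.141, -0.001, 0.068]
contact_force: [0.2, 1.6, 1.0]
width: 0.0262
finger_force: 20.3
```

>>> {"op": "play_rows", "data": {"deltas": [[[0, 0, 0, 0, 0, 0, 0.28], [0, 0, 0, 0, 0, 0, 0.28], [0, 0, 0, 0, 0, 0, 0.28], [0, 0, 0, 0, 0, 0, 0.28], [0, 0, 0, 0, 0, 0, 0.28], [0, 0, 0, 0, 0, 0, 0.28], [0, 0, 0, 0, 0, 0, 0.28], [0, 0, 0, 0, 0, 0, 0.28]]], "newtons": 25}}

```text
time_s: 40.55
ee_pos: [0.5843, -0.1485, 0.0701]
tcp_rot: [3.141, -0.0, 0.066]
contact_force: [2.3, 1.7, 5.0]
width: 0.026
finger_force: 25.2
```

```bash
python3 meas2.py g24; python3 -c "
from h import *
save('fin',4,np.load('pics/g24.npy')[150:270,230:380])"
```

```text
40.6 [ 0.5843 -0.1485  0.0701] [ 1.7999e+02 -2.0000e-02  3.7700e+00] F [0.89 1.54 5.22] M [ 0.284 -0.25   0.004] 0.0253 q6 1.157
293 [48, 44, 19, 40, 50, 70, 77, 156, 220, 214, 168, 118, 98, 90, 63, 62, 62, 64, 62, 104, 182, 201, 205, 186, 180, 221]
296 [246, 242, 175, 39, 82, 130, 149, 200, 221, 225, 225, 212, 140, 98, 96, 61, 66, 63, 64, 61, 68, 106, 172, 214, 190, 164]
299 [28, 42, 72, 89, 71, 114, 173, 238, 226, 220, 214, 198, 112, 88, 100, 96, 60, 58, 58, 56, 56, 87, 163, 218, 188, 164]
302 [20, 26, 24, 22, 20, 20, 31, 48, 48, 60, 116, 134, 132, 132, 130, 132, 134, 134, 134, 133, 132, 129, 123, 115, 167, 232]
```

View pics/fin.png

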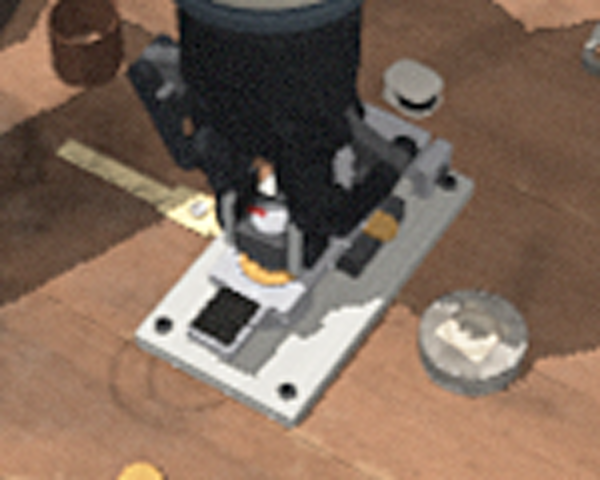

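```bash
python3 -c "
from station import bot
print(bot.job_done())"
```

```text
the job is handed in; nothing more can be done
None
```

I handed the job in at 40.6 s of the 72 s. The leaf is shut. Turned back about 75°, the screw dropped, and I then turned it forward one full turn from the drop (to within about 3°). The fingers hold its square head at 25 N, untightened, and nothing else looked moved in the last picture.

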